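Load two battery cells into the sprung charging cradle

TASK

Load the two green battery cells into the two bays of the charging cradle, one in each: push the black-capped end against the bay's coil spring contact, then drop the red-capped end in against the fixed, red-marked wall, so that each cell lies flat on the bay's floor, held between spring and wall. Leave the grey spent cell and the other things on the bench where they are.

Things in the scene. Friction and masses are not known exactly. Their poses are not given: they have to be found in the camera images.
- cradle: grey charging cradle screwed to the bench, base 184 (x) x 150 (y) x 10 mm thick; origin: centre of its underside. Two parallel bays run along its x axis, centred at y = +38 mm (bay 1) and y = -38 mm (bay 2), floors 10 mm above the bench, with a spine 20 mm wide, 15 mm high between them. Bay 1 has its spring at the +x end and its fixed wall at the -x end; bay 2 the other way round
- bay1_seat (a point): centre of a cell seated in bay 1, 28 mm above the bench. Guide rails (20 mm high, 6 mm thick) near the bay's ends and the cheeks of the spring pocket (38 mm high, flared mouth) leave a cell 4 mm on each side; from 34 mm on the fixed wall's side of this point to 27 mm on the spring's side there are no rails, for the fingers
- bay2_seat (a point): centre of a cell seated in bay 2; that bay is like bay 1 turned half round
- bay1_contact (a point): middle of the inner face of bay 1's fixed end wall (cradle x = -60 mm; black with a red top, top 39 mm above the bench, 10 mm thick), where the red-capped end of a cell must be. The bay is 106 mm long from here to the free spring contact (shorter than a cell) and 130 mm with the spring fully pushed in
- bay2_contact (a point): the same for bay 2 (cradle x = +60 mm)
- bay1_tip (a point): middle of the spring contact's face in bay 1, it moves with it (cradle x = +46 mm when free, +60 behind a seated cell); upright steel plate 34 mm wide, from 12 to 40 mm above the bench
- bay2_tip (a point): the same for bay 2 (cradle x = -46 mm when free)
- bay1_spring (a joint): how far the spring contact of bay 1 is pushed in: 0 free, 0.014 m behind a seated cell, 0.024 at its stop; coil spring of 0.5 N per mm (7 N seated, 12 N at the stop), it pushes back towards the fixed wall. Its pinch can hold a cell up where it is let go, so take the cell right down to the floor
- bay2_spring (a joint): the same for bay 2
- cell_a: green battery cell, a square bar 120 long x 36 x 36 mm, about 0.22 kg, lying flat on the bench. Origin: centre of its underside; x runs along the cell towards its positive end (red cap, 18 mm long, small brass disc in the end face); the other end (negative) has a black cap with a steel disc.
- cell_b: second green cell, the same as cell_a and interchangeable with it
- cell_spent: grey spent battery cell, a square bar 120 long x 36 x 36 mm, about 0.22 kg, lying flat on the bench. Origin: centre of its underside; x runs along the cell towards its positive end (black cap, 18 mm long, small brass disc in the end face); the other end (negative) has a black cap with a steel disc. It has no red cap; not to be used, leave it where it lies
- spray_can: bystander: spray can, green and black, diameter 60, 178 mm tall, standing behind the cradle; origin under its centre
- mug: bystander: red travel mug, 74 x 98 with handle, 164 mm tall, at the back right; origin on its underside
- carton_box: bystander: small blue carton with white lid, 75 x 132 x 66 mm tall; origin under its centre
- white_tub: bystander: white lidded tub, diameter 64, 66 mm tall; origin under its centre
- glue: bystander: small white glue bottle, diameter 25, 80 mm tall; origin under its centre
- big_tub: bystander: large white lidded tub, diameter 87, 88 mm tall; origin under its centre
- gel_bottle: bystander: clear pump bottle, 59 x 85, 208 mm tall, at the back left; origin under its centre
- cell_a_mid (a point): centre of cell_a's body
- cell_a_plus (a point): middle of cell_a's red-capped (positive) end face
- cell_b_mid (a point): centre of cell_b's body
- cell_b_plus (a point): middle of cell_b's red-capped (positive) end face

How it is judged (in metres and radians):
At the end, for the whole second after the job is handed in: Each bay holds one green cell at rest: its centre within 4 mm along the bay, 6 mm across and 4 mm in height of the seat, its axis within 0.08 rad of the bay's, its red-capped end at the fixed red-marked wall, and the bay's spring contact pushed in by 9 to 19 mm (((x of cell_a_mid in the frame of cradle between -0.004 and 0.004 m and y of cell_a_mid in the frame of cradle between 0.032 and 0.044 m and z of cell_a_mid in the frame of cradle between 0.024 and 0.032 m and angle between the x axis of each of cell_a, cell_b and the x axis of cradle, either way round below 0.08 rad and x of cell_a_plus in the frame of cradle below -0.05 m and x of cell_b_mid in the frame of cradle between -0.004 and 0.004 m and y of cell_b_mid in the frame of cradle between -0.044 and -0.032 m and z of cell_b_mid in the frame of cradle between 0.024 and 0.032 m and x of cell_b_plus in the frame of cradle above 0.05 m) or (x of cell_b_mid in the frame of cradle between -0.004 and 0.004 m and y of cell_b_mid in the frame of cradle between 0.032 and 0.044 m and z of cell_b_mid in the frame of cradle between 0.024 and 0.032 m and angle between the x axis of each of cell_b, cell_a and the x axis of cradle, either way round below 0.08 rad and x of cell_b_plus in the frame of cradle below -0.05 m and x of cell_a_mid in the frame of cradle between -0.004 and 0.004 m and y of cell_a_mid in the frame of cradle between -0.044 and -0.032 m and z of cell_a_mid in the frame of cradle between 0.024 and 0.032 m and x of cell_a_plus in the frame of cradle above 0.05 m)) and value of joint bay1_spring between 0.009 and 0.019 m and value of joint bay2_spring between 0.009 and 0.019 m and linear speed of each of cell_a, cell_b below 0.02 m/s); the robot touches nothing.
It fails at once if the grey spent cell is moved more than 30 mm (distance of cell_spent from where it was at the start of the episode above 0.03 m).
It fails at once if another bystander on the bench is moved more than 30 mm (distance of any of spray_can, mug, carton_box, white_tub, glue, big_tub, gel_bottle from where it was at the start of the episode above 0.03 m).
It also fails if it takes over 72 s, if anything falls off the work surface, if the arm or the gripper's body presses on something with over 40 N, if the wrist force passes 120 N, or if a joint passes its speed limit or range.

ROBOT

A 6-joint arm with a two-finger parallel gripper is mounted at the origin on a cart in front of the work surface, level with it; the furniture and walls round the work are solid. World frame = base frame: x ahead of the robot, y to its left, z up, the work surface at z = 0. Lengths are in mm, angles in rad, forces in N, time in s.
With the tool pointing down it reaches from about 425 to 950 mm from the base axis. Payload 14.7 kg.
Tool frame: the origin (TCP) lies on the mounting face of the last link; the fingertips stand manip.tips_ahead ahead of it and the grasp point (between the pads) lies 155 mm ahead of it (manip.tips_ahead is the distance from the TCP to the fingertips, in mm); z points along the fingers, y is the line along which they close (so a half turn about z gives the same grasp; the last joint's range is limited). The gripper opens to 85 mm and grips with 20 to 120 N. Pads are 22 mm wide; open, the fingers measure 114 mm over their backs; the gripper's body (76 mm by 85 mm) begins 54 mm behind the grasp point. The pads swing forward as they close: fully open they stand 13 mm farther back than shut.
Start: joints at [1.174, 0.48, 1.596, -0, 1.065, -0.047], TCP at [222.738, 610.641, 404.697] pointing down, gripper open.
Joint ranges: [-2.75, 2.75], [-0.82, 2.05], [0.23, 2.67], [-1.56, 4.7], [0.09, 2.69], [-2.92, 2.92]. Speed limits (rad/s): [1.89, 1.89, 2.39, 3.01, 3.01, 3.01].

INTERFACE

Orientations are given as a rotation vector (axis times angle).
In Python, from workcell import manip gives the robot as it stands.
- The arm moves only by the tool step_arm, never from a script. Its argument "rows" is a list of rows, each a list of 7 numbers: the finger opening in m, from 0 to 0.0854, then the shift along the tool's x, y, z in m, then the turn, a rotation vector about the tool's x, y, z in degrees. In form: [[grip, tx, ty, tz, wx, wy, wz], ...]. A call has 1 to 10 rows; each row is the pose to reach, as a shift and turn from the pose commanded when the call began, along the tool's axes at that moment; what a row does not reach only later rows make up. A row lasts 1/10 s, in which the tool goes at most 50 mm and 8.59 degrees, less where a joint would pass 70% of its speed; a pose out of reach is approached as far as the arm can. A call with a gripper value outside its range is refused whole. The fingers move at their own pace and stop on an object; "squeeze" is the grip in N (left out, the last holds). Time passes only in rows, so rows that repeat a pose let the fingers close. It gives the time, the measured TCP pose, the force, the opening and the grip force at its end, in the units of the state.
- manip.read_state(): the state, without advancing time (a new reading comes with each control period).
- manip.get_image(name): name is "scene" or "top" or "wrist"; returns the picture (400x640x3 uint8, red, green, blue); there is no depth.
- manip.calibration(name): a dict with "fx", "fy", "cx", "cy" (pixels), "R" (3x3) and "t" (3): a world point X has camera coordinates R X + t; the wrist camera has in their place "mount" (4x4, takes a point from camera to tool coordinates, whose origin is the TCP and whose axes are the flange's). Camera axes: x right, y down, z forward; pixel columns grow to the right and rows downward; lengths in mm; the calibration is good to about 2 mm. A picture is of the moment at which its call begins: read the wrist's pose just before it. calibration takes no time and is no camera call.
- manip.hand_in(): hands the job in; it is judged then, once.
The state is a dict: "clock": time; "joints": joint angles; "qvel": joint speeds; "joint_efforts": joint torques, N m; "tool_pos": TCP position; "orientation": TCP orientation; "ft_force": force on the tool from outside, world axes, zero at the start; "torque": the same for the moment, N m; "gripper_width": finger opening in mm; "grip_force": force on a finger pad.
Only numpy, scipy, OpenCV 4.12 (cv2) and the standard library are available. Lean on these libraries where they do the work, as an engineer would, in place of code of your own. Each camera call takes 0.05 s, during which the arm holds its last target. There are 200 camera calls.

## Working session

There is one attempt and no reset: what is moved stays moved. The work goes in short steps, Python scripts to look and compute and a tool call to move; the robot and the scene stay as the last step left them, time stands still between calls to the robot, and variables do not carry over. Pictures are saved under pics/ and viewed, at most 10 in all, crops included, and the job is handed in when it is done.

Besides the shell and the picture viewer there is one more tool, called after "Emit:" as name(argument=value, ...) on one line, values as JSON. step_arm: Moves the arm, as the interface text tells. Its arguments: {"type":"object","properties":{"rows":{"type":"array","items":{"type":"array","items":{"type":"number"}}},"squeeze":{"type":"number"}},"required":["rows"]}

```bash
ls; mkdir -p pics
python3 - <<'E'
from workcell import manip
import cv2,numpy as np
print(manip.read_state(),manip.tips_ahead)
for n in("scene","top"):
    cv2.imwrite(f"pics/{n}0.png",manip.get_image(n)[:,:,::-1]); c=manip.calibration(n); print(n,c)
print(manip.calibration("wrist"))
E
```

```text
pics
{'clock': 0.0, 'joints': array([ 1.17442607e+00,  4.80828374e-01,  1.59684936e+00, -1.40979233e-05,
        1.06510798e+00, -4.66093351e-02]), 'qvel': array([-6.22486156e-04,  2.25210240e-03, -6.14003119e-04,  1.46370595e-03,
       -3.09857886e-03, -5.38295977e-05]), 'joint_efforts': array([ 8.80874122e-04, -9.50673652e+01, -4.30194068e+01, -3.20415847e-05,
        1.22224947e-02, -1.88204439e-05]), 'tool_pos': array([222.65054465, 610.46981046, 404.08365264]), 'orientation': array([-5.46552859e-01, -3.09343011e+00,  1.83238203e-03]), 'ft_force': array([ 0.64134618, -0.2484088 , -0.03573485]), 'torque': array([-0.03169724, -0.00373101, -0.02183614]), 'grip_force': 0.0, 'gripper_width': 85.49545590111856} 173.4
scene {'fx': 361.2055002451555, 'fy': 361.2055002451555, 'cx': 317.1800671558493, 'cy': 193.90788392313124, 'R': array([[ 0.81976438, -0.57244154,  0.01723476],
       [-0.37071646, -0.55334163, -0.74591042],
       [ 0.43652682,  0.60508158, -0.66582326]]), 't': array([-444.71184476,  232.90273255,  940.05209438])}
top {'fx': 444.53215504631993, 'fy': 444.53215504631993, 'cx': 322.04082523457265, 'cy': 200.56428147627918, 'R': array([[-0.00431236, -0.99998958, -0.001498  ],
       [-0.99778208,  0.00440234, -0.06641949],
       [ 0.06642539,  0.00120825, -0.99779066]]), 't': array([ -18.24323907,  507.68612615, 1623.05047796])}
{'fx': 276.08753711341416, 'fy': 276.08753711341416, 'cx': 315.4317282036656, 'cy': 195.09559096168027, 'mount': array([[-5.58838279e-04, -9.49194483e-01, -3.14689563e-01,
         8.06059770e+01],
       [ 9.99999835e-01, -5.71494307e-04, -5.20479415e-05,
        -1.52911110e-01],
       [-1.30439675e-04, -3.14689540e-01,  9.49194646e-01,
         3.14843275e+01],
       [ 0.00000000e+00,  0.00000000e+00,  0.00000000e+00,
         1.00000000e+00]])}
```

View pics/top0.png

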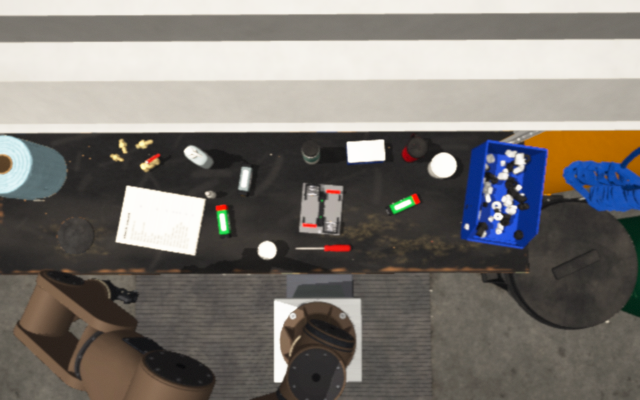

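View pics/scene0.png

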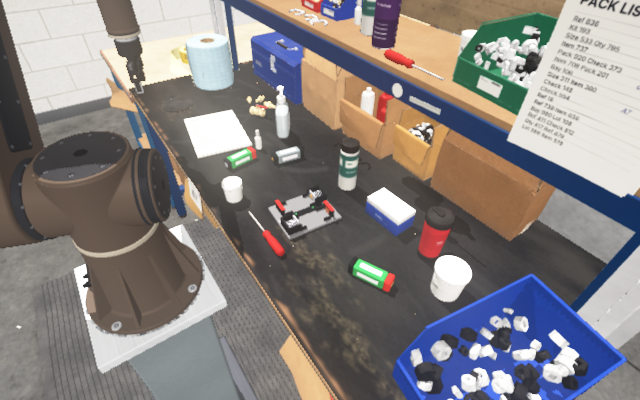

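The top view shows the cradle near (321,209), green cells near (223,220) and (404,204), and the grey cell near (246,179). Next I'll measure with masks.

```bash
cat > h.py <<'E'
import numpy as np,cv2
from scipy.spatial.transform import Rotation as Rn
from workcell import manip
def ray(name,u,v,z,st=None):
    c=manip.calibration(name); d=np.array([(u-c['cx'])/c['fx'],(v-c['cy'])/c['fy'],1.])
    if name=='wrist':
        M=c['mount']; R=Rn.from_rotvec(st['orientation']).as_matrix()
        o=R@M[:3,3]+st['tool_pos']; w=R@M[:3,:3]@d
    else: o=-c['R'].T@c['t']; w=c['R'].T@d
    return o+w*(z-o[2])/w[2]
def masks(im):
    h=cv2.cvtColor(im,cv2.COLOR_RGB2HSV).astype(int); H,S,V=h[...,0],h[...,1],h[...,2]
    g=(H>45)&(H<80)&(S>150)&(V>70); r=((H<8)|(H>172))&(S>150)&(V>70)
    return g.astype(np.uint8),r.astype(np.uint8)
def blobs(m,mn):
    n,l,s,c=cv2.connectedComponentsWithStats(m)
    return [(c[i].round(1),s[i,4],cv2.minAreaRect(np.argwhere(l==i)[:,::-1].astype(np.float32))) for i in range(1,n) if s[i,4]>=mn]
E
python3 - <<'E'
from h import *
im=cv2.imread('pics/top0.png')[:,:,::-1].copy()
g,r=masks(im)
for n,m in(('g',g),('r',r)):
    for c,a,q in blobs(m,8):
        if 190<c[0]<460 and c[1]>130: print(n,c,a,ray('top',*c,37).round(0))
cr=lambda x0,x1,y0,y1,k:cv2.resize(im[y0:y1,x0:x1,::-1],None,fx=k,fy=k,interpolation=cv2.INTER_CUBIC)
cv2.imwrite('pics/c.png',np.hstack([cr(285,360,170,250,6),cr(205,265,160,240,5)[:480] if 0 else cv2.resize(cr(205,265,160,240,6),(300,480))]))
E
```

```text
g [400.9 205.1] 139 [ 488. -307.   37.]
g [223.  222.6] 137 [428. 340.  37.]
r [406.6 155.4] 109 [ 671. -331.   37.]
r [332.9 191.4] 47 [540. -60.  37.]
r [416.1 198.3] 62 [ 513. -363.   37.]
r [220.7 206.7] 63 [485. 349.  37.]
r [309.5 224.9] 42 [418.  25.  37.]
r [337.3 247.7] 200 [335. -75.  37.]
```

View pics/c.png

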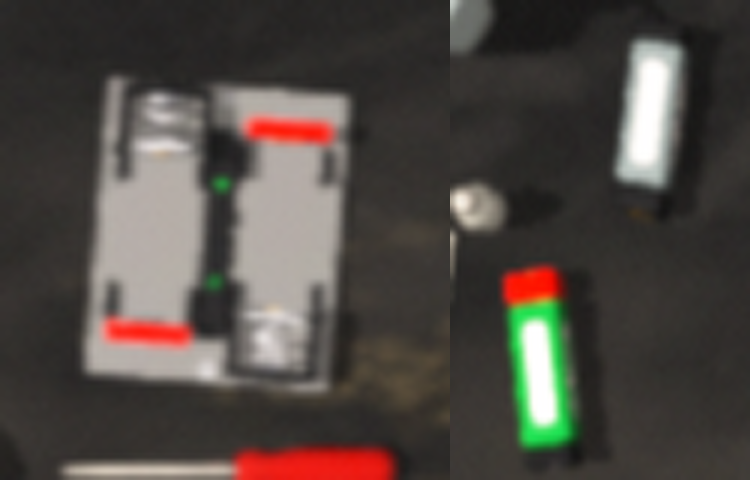

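The crop shows the left bay with its spring at the far end and its red wall near. The right bay is the opposite. The left cell has its red cap at the far end, so left cell goes to the right bay and right cell to the left bay. I'll move over the left cell for a wrist view.

Emit:
step_arm(rows=[[0.085, -0.285, -0.183, 0.1, 0, 0, -29], [0.085, -0.285, -0.183, 0.1, 0, 0, -29], [0.085, -0.285, -0.183, 0.1, 0, 0, -29], [0.085, -0.285, -0.183, 0.1, 0, 0, -29], [0.085, -0.285, -0.183, 0.1, 0, 0, -29], [0.085, -0.285, -0.183, 0.1, 0, 0, -29], [0.085, -0.285, -0.183, 0.1, 0, 0, -29], [0.085, -0.285, -0.183, 0.1, 0, 0, -29], [0.085, -0.285, -0.183, 0.1, 0, 0, -29], [0.085, -0.285, -0.183, 0.1, 0, 0, -29]], squeeze=60)

```text
clock: 1.1
tool_pos: [427.6, 341.5, 304.8]
orientation: [0.245, -3.132, -0.0]
ft_force: [-0.2, 0.7, -0.4]
gripper_width: 85.0
grip_force: 0.0
```

Run:
```python
from h import *
s=manip.read_state(); im=manip.get_image('wrist'); cv2.imwrite('pics/w1.png',im[:,:,::-1])
R=Rn.from_rotvec(s['orientation']).as_matrix()
print(s['clock'],s['tool_pos'].round(1),R.round(3),s['qvel'].round(3),s['joints'].round(2))
g,r=masks(im)
for n,m in(('g',g),('r',r)):
    for c,a,q in blobs(m,60): print(n,c,a,ray('wrist',*c,36,s).round(1),[ray('wrist',*p,36,s)[:2].round(0).tolist() for p in cv2.boxPoints(q)])
```

```text
1.1 [427.6 341.5 304.8] [[-0.988 -0.155 -0.   ]
 [-0.155  0.988  0.   ]
 [ 0.     0.    -1.   ]] [ 0.025 -0.005 -0.003 -0.001 -0.    -0.   ] [ 0.62  0.46  1.93  0.    0.75 -1.11]
r [316.  251.3] 582 [482.4 350.4  36. ] [[475.0, 332.0], [470.0, 366.0], [488.0, 369.0], [494.0, 334.0]]
```

View pics/w1.png

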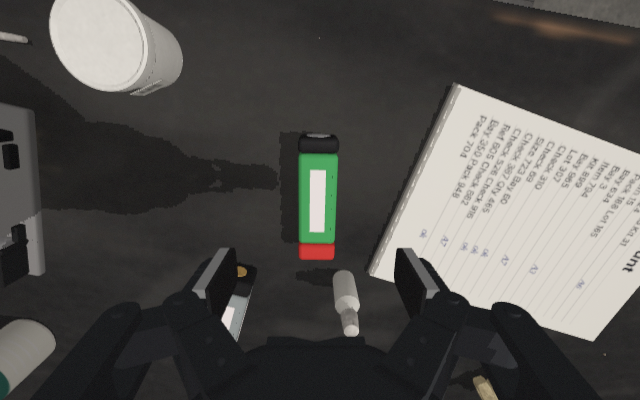

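The wrist image shows the cell vertical at column about 318, with its red cap at (317,251), the black cap at (319,144) and the green body over rows 153–243. The glue bottle is at (345,300), near the red end. I'll refine the green mask.

```bash
sed -i 's/(S>150)&(V>70); r/(S>90)\&(V>60); r/; s/(H>45)&(H<80)/(H>45)\&(H<92)/' h.py
cat >> h.py <<'E'
def cell(im,s,z=36):
    g,r=masks(im); g=cv2.morphologyEx(g,cv2.MORPH_CLOSE,np.ones((25,25),np.uint8))
    gb=max(blobs(g,60),key=lambda b:b[1]); rb=min([b for b in blobs(r,60)],key=lambda b:np.linalg.norm(b[0]-gb[0]))
    P=np.array([ray('wrist',*p,z,s)[:2] for p in cv2.boxPoints(gb[2])]); c=P.mean(0)
    e=P[1]-P[0],P[2]-P[1]; e=sorted(e,key=np.linalg.norm); d=e[1]; rc=ray('wrist',*rb[0],z,s)[:2]
    if d@(rc-c)<0: d=-d
    print('cell c',c.round(1),'yaw',np.degrees(np.arctan2(d[1],d[0])).round(2),'size',np.linalg.norm(e,axis=1).round(1),'red',rc.round(1),'yaw_c',np.degrees(np.arctan2(*(rc-c)[::-1])).round(2))
E
python3 - <<'E'
from h import *
s=manip.read_state(); cell(manip.get_image('wrist'),s)
E
```

```text
cell c [429.7 344. ] yaw 10.37 size [33.6 85.7] red [482.3 350.4] yaw_c 6.89
```

Emit:
step_arm(rows=[[0.085, -0.003, 0.002, 0.03, 0, 0, 0], [0.085, -0.003, 0.002, 0.07, 0, 0, 0], [0.085, -0.003, 0.002, 0.1, 0, 0, 0], [0.085, -0.003, 0.002, 0.121, 0, 0, 0], [0.085, -0.003, 0.002, 0.121, 0, 0, 0], [0.03, -0.003, 0.002, 0.121, 0, 0, 0], [0.03, -0.003, 0.002, 0.121, 0, 0, 0], [0.03, -0.003, 0.002, 0.121, 0, 0, 0], [0.03, -0.003, 0.002, 0.121, 0, 0, 0], [0.03, -0.003, 0.002, 0.121, 0, 0, 0]], squeeze=70)

```text
clock: 2.2
tool_pos: [430.7, 343.8, 185.1]
orientation: [-0.245, 3.13, 0.002]
ft_force: [-2.7, 1.0, 13.5]
gripper_width: 35.0
grip_force: 69.2
```

Emit:
step_arm(rows=[[0.03, 0, 0, 0, 0, 0, 0], [0.03, 0, 0, 0, 0, 0, 0], [0.03, 0, 0, 0, 0, 0, 0], [0.03, 0, 0, 0, 0, 0, 0]])

```text
clock: 2.6
tool_pos: [430.7, 343.9, 185.1]
orientation: [-0.245, 3.13, 0.002]
ft_force: [-3.2, 0.9, 13.9]
gripper_width: 34.7
grip_force: 69.2
```

Emit:
step_arm(rows=[[0.03, 0, 0, -0.04, 0, 0, 0], [0.03, 0, 0, -0.09, 0, 0, 0], [0.03, 0, 0, -0.13, 0, 0, 0], [0.03, -0.005, -0.04, -0.15, 0, 0, 6], [0.03, -0.01, -0.085, -0.15, 0, 0, 13.5], [0.03, -0.015, -0.13, -0.15, 0, 0, 13.5], [0.03, -0.015, -0.175, -0.15, 0, 0, 13.5], [0.03, -0.015, -0.21, -0.15, 0, 0, 13.5], [0.03, -0.015, -0.219, -0.15, 0, 0, 13.5], [0.03, -0.015, -0.219, -0.15, 0, 0, 13.5]])

```text
clock: 3.6
tool_pos: [479.5, 128.2, 334.2]
orientation: [0.128, 3.138, 0.0]
ft_force: [-0.0, -0.2, -2.4]
gripper_width: 34.7
grip_force: 71.5
```

Run:
```python
from h import *
s=manip.read_state(); im=manip.get_image('wrist'); cv2.imwrite('pics/w2.png',im[:,:,::-1])
R=Rn.from_rotvec(s['orientation']).as_matrix()
print(s['clock'],s['tool_pos'].round(1),R.round(3),s['qvel'].round(3),s['joints'].round(2),s['ft_force'])
g,r=masks(im)
for c,a,q in blobs(r,20): print('r',c,a,ray('wrist',*c,39,s).round(1),[ray('wrist',*p,39,s)[:2].round(1).tolist() for p in cv2.boxPoints(q)])
cell(im,s,s['tool_pos'][2]-185+36)
```

```text
3.6 [479.5 128.2 334.2] [[-0.997  0.082  0.001]
 [ 0.082  0.997  0.   ]
 [-0.001  0.    -1.   ]] [ 0.047  0.006 -0.009  0.007  0.001  0.028] [ 0.2   0.36  2.02 -0.    0.76 -1.29] [-0.03942644 -0.19621189 -2.43939715]
r [87.8 51. ] 3048 [340.6 -56.3  39. ] [[328.2, -100.4], [329.9, -3.7], [353.5, -8.3], [351.9, -108.2]]
r [204.6 133.8] 662 [417.6  29.   39. ] [[410.3, 5.4], [414.4, 54.6], [425.3, 52.6], [421.2, 2.7]]
r [149.3 254.8] 460 [539.6 -57.6  39. ] [[531.8, -81.0], [535.9, -30.6], [548.1, -33.6], [543.8, -84.7]]
cell c [477.7 128.7] yaw 177.8 size [33.3 86.3] red [407.3  87.5] yaw_c -149.69
```

View pics/w2.png

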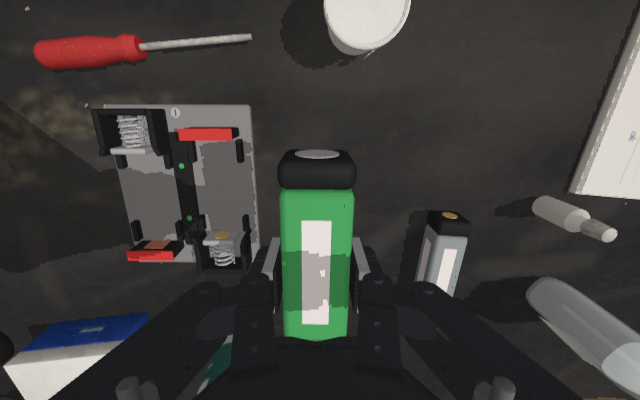

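The view shows the cradle, with its near red wall at (205,134), far red wall at (149,255) and springs at (132,130) and (222,240). The held cell is centred in the fingers. I'll look once more from the other side to cancel the calibration bias.

Emit:
step_arm(rows=[[0.03, 0, -0.05, 0, 0, 0, 0], [0.03, 0, -0.1, 0, 0, 0, 0], [0.03, 0, -0.15, 0, 0, 0, 0], [0.03, 0, -0.2, 0, 0, 0, 0], [0.03, 0, -0.25, 0, 0, 0, 0], [0.03, 0, -0.29, 0, 0, 0, 0], [0.03, 0, -0.29, 0, 0, 0, 0], [0.03, 0, -0.29, 0, 0, 0, 0]])

```text
clock: 4.45
tool_pos: [456.6, -159.4, 333.7]
orientation: [0.126, 3.139, 0.0]
ft_force: [0.4, 0.2, -2.9]
gripper_width: 35.1
grip_force: 71.6
```

Run:
```python
from h import *
s=manip.read_state(); im=manip.get_image('wrist'); cv2.imwrite('pics/w3.png',im[:,:,::-1])
print(s['clock'],s['tool_pos'].round(1),s['orientation'].round(4),s['qvel'].round(3),s['joints'].round(2),s['ft_force'])
g,r=masks(im)
for c,a,q in blobs(r,20): print('r',c,a,ray('wrist',*c,39,s).round(1),[ray('wrist',*p,39,s)[:2].round(1).tolist() for p in cv2.boxPoints(q)])
```

```text
4.45 [ 456.6 -159.4  333.7] [1.262e-01 3.139e+00 4.000e-04] [ 0.036 -0.003  0.013  0.002  0.     0.003] [-0.4   0.35  2.04  0.    0.75 -1.89] [ 0.42638269  0.15282335 -2.91062216]
r [394.3  50.7] 2653 [338.9 -82.3  39. ] [[327.6, -124.7], [326.9, -36.4], [349.8, -32.2], [350.8, -123.3]]
r [498.9 129.8] 56 [413.2  15.4  39. ] [[411.4, -0.9], [404.4, 34.7], [413.4, 38.5], [420.6, 2.5]]
r [137.6 248.9] 489 [ 508.4 -355.3   39. ] [[497.3, -370.0], [481.6, -340.4], [515.8, -329.3], [532.8, -359.9]]
r [414.2 254.3] 421 [539.1 -59.1  39. ] [[531.8, -84.1], [535.8, -34.8], [547.0, -34.2], [542.9, -84.1]]
r [195.9 383.1] 525 [ 706.8 -335.5   39. ] [[732.2, -368.5], [663.0, -305.7], [678.9, -295.2], [750.2, -358.3]]
```

View pics/w3.png

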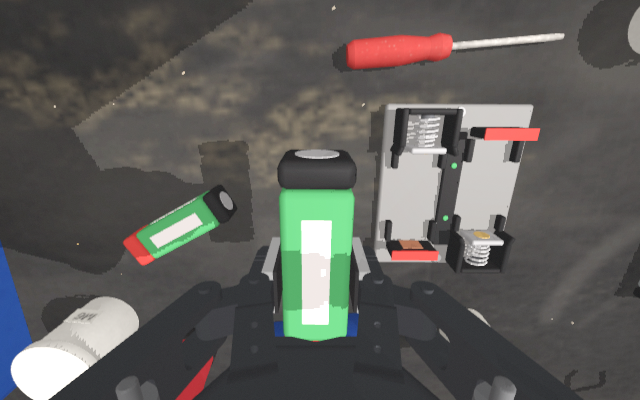

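The image shows the far wall at (414,254), the near wall at (505,133) and the second cell at (180,225) with its red end lower left. I'll recompute the near wall and the second cell from the saved image.

Run:
```python
from h import *
s=dict(tool_pos=np.array([456.6,-159.4,333.7]),orientation=np.array([.1262,3.139,.0004]))
im=cv2.imread('pics/w3.png')[:,:,::-1].copy()
h=cv2.cvtColor(im,cv2.COLOR_RGB2HSV); sub=h[110:150,460:550]; m=np.zeros(im.shape[:2],np.uint8)
m[110:150,460:550]=((sub[...,0]<12)|(sub[...,0]>168))&(sub[...,1]>120)
for c,a,q in blobs(m,50): print(c,a,[ray('wrist',*p,39,s)[:2].round(1).tolist() for p in cv2.boxPoints(q)],np.mean([ray('wrist',*p,39,s)[:2] for p in cv2.boxPoints(q)],0))
im[:,270:]=0; cell(im,s,36)
```

```text
[511.9 133.7] 680 [[410.4, 1.4], [414.5, 52.4], [425.7, 54.3], [421.5, 2.7]] [418.04505241  27.7111373 ]
cell c [ 487.6 -307. ] yaw -66.83 size [37.2 96.1] red [ 509.9 -357.6] yaw_c -66.18
```

```bash
cat >> h.py <<'E'
C=np.array([478.75,-15.1]); YAW=np.radians(-4.85)
ex=np.array([np.cos(YAW),np.sin(YAW)]); ey=np.array([-ex[1],ex[0]])
def plan(bay,wps,off=1.5,hc=185.1,lat=0.):
    """waypoints (theta deg, Q along bay towards spring, Q height); prints rows from the present pose"""
    sg=1 if bay==1 else -1; seat=C+sg*38*ey; U=np.r_[sg*ex,0]; Y=np.cross([0,0,-1],U)
    s=manip.read_state(); Rc=Rn.from_rotvec(s['orientation']); print('now',s['tool_pos'].round(1),'clock',s['clock'],s['ft_force'].round(1))
    for th,qu,qh in wps:
        t=np.radians(th); c,n=np.cos(t),np.sin(t); du=qu+(60-off)*c+hc*n; dz=qh-(60-off)*n+hc*c
        p=np.r_[seat,0]+U*du+[0,0,dz]+Y*lat
        R=Rn.from_matrix(np.c_[U,Y,[0,0,-1]])*Rn.from_euler('y',-th,degrees=True)
        print((th,qu,qh),p.round(1),(Rc.inv().apply(p-s['tool_pos'])/1000).round(4),(Rc.inv()*R).as_rotvec(degrees=True).round(1))
def where(bay,off=1.5,hc=185.1):
    sg=1 if bay==1 else -1; U=np.r_[sg*ex,0]; Y=np.cross([0,0,-1],U); s=manip.read_state()
    R=Rn.from_rotvec(s['orientation']).as_matrix(); p=s['tool_pos']-np.r_[C+sg*38*ey,0]
    for nm,v in(('Q',[off-60,0,hc]),('B',[off+60,0,hc])):
        q=p+R@v; print(nm,'u %.1f lat %.1f h %.1f'%(q@U,q@Y,q[2]))
E
python3 - <<'E'
from h import *
plan(2,[(0,-83,140),(18,-83,140),(18,-83,90),(18,-83,53),(18,-56,53)])
E
```

```text
now [ 456.6 -158.7  333.7] clock 4.5 [ 0.4  0.3 -1.9]
(0, -83, 140) [499.9 -55.  325.1] [-0.035   0.1068  0.0086] [ 0.  -0.   0.3]
(18, -83, 140) [445.8 -50.4 298. ] [0.0193 0.1071 0.0358] [  0.1 -18.    0.3]
(18, -83, 90) [445.8 -50.4 248. ] [0.0193 0.107  0.0858] [  0.1 -18.    0.3]
(18, -83, 53) [445.8 -50.4 211. ] [0.0193 0.107  0.1228] [  0.1 -18.    0.3]
(18, -56, 53) [418.9 -48.2 211. ] [0.0463 0.1072 0.1228] [  0.1 -18.    0.3]
```

Emit:
step_arm(rows=[[0.03, 0, 0.05, 0.0, 0, -4, 0], [0.03, 0.01, 0.1, 0.03, 0, -11, 0], [0.03, 0.019, 0.107, 0.05, 0, -18, 0], [0.03, 0.019, 0.107, 0.07, 0, -18, 0], [0.03, 0.019, 0.107, 0.076, 0, -18, 0], [0.03, 0.019, 0.107, 0.076, 0, -18, 0], [0.03, 0.019, 0.107, 0.076, 0, -18, 0]])

```text
clock: 5.2
tool_pos: [446.2, -50.3, 258.0]
orientation: [0.109, 2.825, -0.017]
ft_force: [0.2, -0.8, -1.8]
gripper_width: 34.7
grip_force: 71.6
```

Run:
```python
from h import *
where(2); plan(2,[(18,-83,75),(18,-83,53),(18,-70,53),(18,-56,53)])
im=manip.get_image('wrist'); cv2.imwrite('pics/w4.png',im[:,:,::-1])
```

```text
Q u -83.4 lat 1.0 h 100.0
B u 30.7 lat 0.2 h 62.9
now [446.2 -50.3 258. ] clock 5.2 [ 0.2 -0.8 -1.8]
(18, -83, 75) [445.8 -50.4 233. ] [ 0.0081 -0.0002  0.0237] [ 0.1 -0.   0.4]
(18, -83, 53) [445.8 -50.4 211. ] [ 0.0149 -0.0002  0.0446] [ 0.1 -0.   0.4]
(18, -70, 53) [432.9 -49.3 211. ] [ 0.0273 -0.0001  0.0406] [ 0.1 -0.   0.4]
(18, -56, 53) [418.9 -48.2 211. ] [0.0406 0.     0.0362] [ 0.1 -0.   0.4]
```

View pics/w4.png

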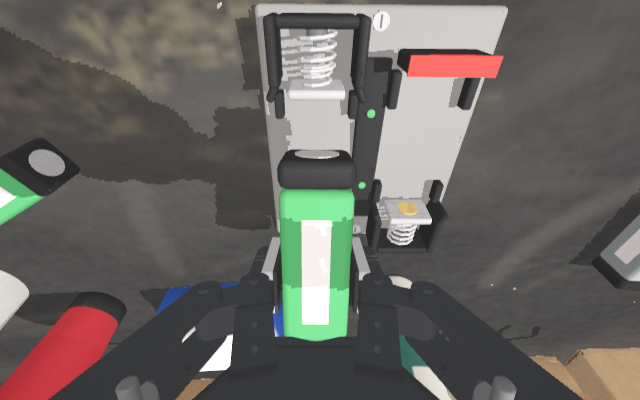

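The held cell (column 317) lines up with the bay 2 spring plate (columns 290–344, row 89). I'll lower it, then push.

Emit:
step_arm(rows=[[0.03, 0.008, 0, 0.024, 0, 0, 0.4], [0.03, 0.015, 0, 0.045, 0, 0, 0.4], [0.03, 0.015, 0, 0.045, 0, 0, 0.4], [0.03, 0.021, 0, 0.043, 0, 0, 0.4], [0.03, 0.027, 0, 0.041, 0, 0, 0.4], [0.03, 0.031, 0, 0.0395, 0, 0, 0.4], [0.03, 0.036, 0, 0.038, 0, 0, 0.4], [0.03, 0.0405, 0, 0.036, 0, 0, 0.4], [0.03, 0.0405, 0, 0.036, 0, 0, 0.4], [0.03, 0.0405, 0, 0.036, 0, 0, 0.4]])

```text
clock: 6.25
tool_pos: [428.1, -62.9, 229.6]
orientation: [0.116, 2.844, 0.035]
ft_force: [1.9, 4.4, 0.8]
gripper_width: 35.0
grip_force: 72.2
```

Run:
```python
from h import *
where(2); plan(2,[(18,-56,50),(14,-56,40),(10,-56,31),(6,-56,22.5),(3,-56,16),(0,-56,10),(0,-58,9)])
```

```text
Q u -63.2 lat -7.2 h 69.5
B u 51.7 lat -7.0 h 34.7
now [428.1 -62.9 229.6] clock 6.25 [1.9 4.4 0.8]
(18, -56, 50) [418.9 -48.2 208. ] [0.0163 0.0132 0.0182] [ 2.1 -1.2 -0.1]
(14, -56, 40) [430.2 -49.1 205.4] [0.0062 0.013  0.0239] [ 2.1  2.8 -0.1]
(10, -56, 31) [441.9 -50.1 203.1] [-0.0044  0.0128  0.0295] [2.1 6.8 0. ]
(6, -56, 22.5) [454.1 -51.1 200.5] [-0.0154  0.0126  0.0356] [ 2.1 10.8  0.1]
(3, -56, 16) [463.5 -51.9 197.8] [-0.0236  0.0125  0.0409] [ 2.1 13.8  0.1]
(0, -56, 10) [473.  -52.8 195.1] [-0.032   0.0123  0.0462] [ 2.1 16.8  0.2]
(0, -58, 9) [475.  -52.9 194.1] [-0.0336  0.0122  0.0477] [ 2.1 16.8  0.2]
```

Run:
```python
from h import *
s=manip.read_state(); print(s['joints'].round(3),s['qvel'].round(3),s['ft_force'].round(1),s['torque'].round(2))
im=manip.get_image('wrist'); cv2.imwrite('pics/w5.png',im[:,:,::-1])
```

```text
[-0.255  0.463  2.36   1.182  0.092 -2.913] [ 0.     0.002 -0.002  0.    -0.002 -0.   ] [1.9 4.4 0.8] [ 0.87 -0.19  0.01]
```

View pics/w5.png

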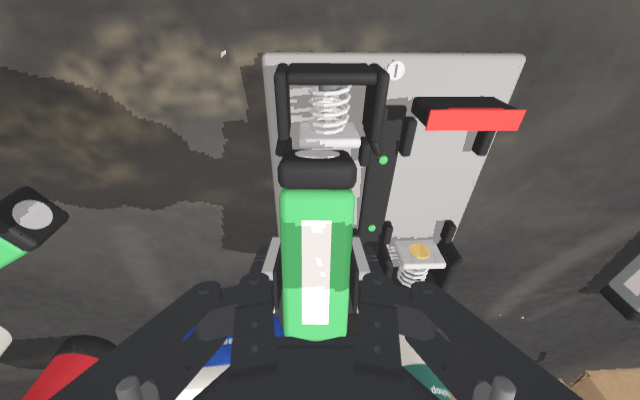

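The arm ran into joint 5's lower limit, because leaning towards the robot isn't reachable in bay 2. New plan: this cell goes in bay 1, where the tool leans away. The other cell I'll grip with the tool pre-tilted, for bay 2. Backing out first.

Emit:
step_arm(rows=[[0.03, -0.02, 0, -0.03, 0, 0, 0], [0.03, -0.03, 0, -0.06, 0, 4, 0], [0.03, -0.06, 0, -0.09, 0, 10, 0], [0.03, -0.097, 0, -0.105, 0, 18, 0], [0.03, -0.097, 0, -0.105, 0, 18, 0], [0.03, -0.097, 0, -0.105, 0, 18, 0], [0.03, -0.097, 0, -0.105, 0, 18, 0]])

```text
clock: 7.0
tool_pos: [492.4, -74.6, 362.0]
orientation: [-0.123, -3.12, -0.04]
ft_force: [1.8, 0.6, -2.3]
gripper_width: 34.6
grip_force: 71.9
```

Run:
```python
from h import *
s=manip.read_state(); print(s['joints'].round(3),s['orientation'].round(3),s['tool_pos'].round(1),s['ft_force'].round(1))
where(2)
g,r=masks(manip.get_image('wrist'))
```

```text
[-0.22   0.329  1.976  0.029  0.859 -1.731] [-0.123 -3.12  -0.04 ] [492.4 -74.6 362. ] [ 1.8  0.6 -2.3]
Q u -73.5 lat -15.2 h 175.8
B u 46.5 lat -16.0 h 178.2
```

Emit:
step_arm(rows=[[0.03, 0, 0.01, 0, 0, 0, 8.5], [0.03, 0, 0.02, 0, 0, 0, 17], [0.03, 0, 0.03, 0, 0, 0, 25.5], [0.03, 0, 0.04, 0, 0, 0, 34], [0.03, 0, 0.05, 0, 0, 0, 42.5], [0.03, 0, 0.06, 0, 0, 0, 51], [0.03, 0, 0.07, 0, 0, 0, 59.5], [0.03, 0, 0.08, 0, 0, 0, 68], [0.03, 0, 0.09, 0, 0, 0, 76.5], [0.03, 0, 0.096, 0, 0, 0, 85]])

```text
clock: 8.05
tool_pos: [496.0, 23.3, 359.3]
orientation: [-2.19, -2.2, -0.017]
ft_force: [0.2, -0.3, -2.1]
gripper_width: 34.5
grip_force: 71.6
```

Emit:
step_arm(rows=[[0.03, 0, 0, 0, 0, 0, 8.5], [0.03, 0, 0, 0, 0, 0, 17], [0.03, 0, 0, 0, 0, 0, 25.5], [0.03, 0, 0, 0, 0, 0, 34], [0.03, 0, 0, 0, 0, 0, 42.5], [0.03, 0, 0, 0, 0, 0, 51], [0.03, 0, 0, 0, 0, 0, 59.5], [0.03, 0, 0, 0, 0, 0, 68], [0.03, 0, 0, 0, 0, 0, 76.5], [0.03, 0, 0, 0, 0, 0, 85]])

```text
clock: 9.05
tool_pos: [496.0, 22.7, 359.3]
orientation: [-3.103, -0.142, 0.027]
ft_force: [-0.4, 0.1, -1.4]
gripper_width: 34.5
grip_force: 71.6
```

Run:
```python
from h import *
s=manip.read_state(); print(s['joints'].round(3)); where(1)
plan(1,[(0,-83,140),(18,-83,120),(18,-83,90)])
```

```text
[-0.029  0.33   1.984  0.045  0.848  1.421]
Q u -47.6 lat 3.1 h 175.2
B u 70.5 lat -17.9 h 173.4
now [496.   22.7 359.3] clock 9.05 [-0.4  0.1 -1.4]
(0, -83, 140) [457.6  24.8 325.1] [-0.0376 -0.0044  0.035 ] [-2.   1.1 10.1]
(18, -83, 120) [511.7  20.2 278. ] [0.0167 0.0068 0.0809] [ -0.4 -16.9  10.3]
(18, -83, 90) [511.7  20.2 248. ] [0.0171 0.0079 0.1109] [ -0.4 -16.9  10.3]
```

Emit:
step_arm(rows=[[0.03, -0.01, 0, 0.02, 0, -4, 5], [0.03, 0, 0.002, 0.04, 0, -9, 8], [0.03, 0.01, 0.004, 0.06, 0, -14, 10], [0.03, 0.017, 0.007, 0.081, -0.4, -16.9, 10.3], [0.03, 0.017, 0.008, 0.1, -0.4, -16.9, 10.3], [0.03, 0.017, 0.008, 0.1, -0.4, -16.9, 10.3], [0.03, 0.017, 0.008, 0.1, -0.4, -16.9, 10.3]])

```text
clock: 9.75
tool_pos: [512.1, 20.3, 259.5]
orientation: [-3.088, 0.12, 0.491]
ft_force: [0.4, 0.3, -2.3]
gripper_width: 34.8
grip_force: 71.7
```

Run:
```python
from h import *
where(1); plan(1,[(18,-83,75),(18,-83,53),(18,-70,53),(18,-56,53)])
im=manip.get_image('wrist'); cv2.imwrite('pics/w6.png',im[:,:,::-1])
```

```text
Q u -82.8 lat 0.7 h 101.7
B u 31.3 lat -0.1 h 64.5
now [512.1  20.3 259.5] clock 9.75 [ 0.4  0.3 -2.3]
(18, -83, 75) [511.7  20.2 233. ] [0.0079 0.0001 0.0254] [0.1 0.1 0.4]
(18, -83, 53) [511.7  20.2 211. ] [0.0147 0.0001 0.0463] [0.1 0.1 0.4]
(18, -70, 53) [524.6  19.1 211. ] [0.0271 0.0002 0.0423] [0.1 0.1 0.4]
(18, -56, 53) [538.6  18.  211. ] [0.0404 0.0003 0.0379] [0.1 0.1 0.4]
```

View pics/w6.png

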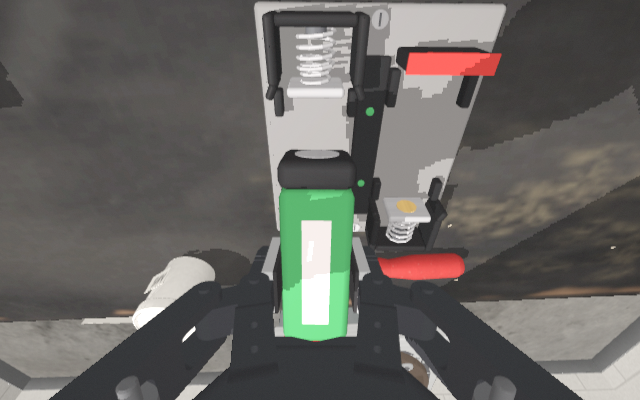

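Cell (column 317) is aligned with bay 1's plate (columns 289–343). I'll lower it and push.

Emit:
step_arm(rows=[[0.03, 0.008, 0, 0.025, 0, 0, 0.4], [0.03, 0.0145, 0, 0.046, 0, 0, 0.4], [0.03, 0.0145, 0, 0.046, 0, 0, 0.4], [0.03, 0.021, 0, 0.044, 0, 0, 0.4], [0.03, 0.027, 0, 0.0425, 0, 0, 0.4], [0.03, 0.031, 0, 0.041, 0, 0, 0.4], [0.03, 0.036, 0, 0.0395, 0, 0, 0.4], [0.03, 0.0405, 0, 0.038, 0, 0, 0.4], [0.03, 0.0405, 0, 0.038, 0, 0, 0.4], [0.03, 0.0405, 0, 0.038, 0, 0, 0.4]])

```text
clock: 10.8
tool_pos: [539.3, 18.5, 211.4]
orientation: [-3.087, 0.129, 0.493]
ft_force: [-7.1, -0.1, 3.6]
gripper_width: 34.5
grip_force: 72.2
```

Run:
```python
from h import *
where(1); plan(1,[(18,-56,50),(14,-56,40),(10,-56,31),(6,-56,22.5),(3,-56,16),(0,-56,10),(0,-58,9)])
```

```text
Q u -55.8 lat -0.4 h 53.7
B u 58.2 lat -0.5 h 16.3
now [539.3  18.5 211.4] clock 10.8 [-7.1 -0.1  3.6]
(18, -56, 50) [538.6  18.  208. ] [0.0005 0.0006 0.0034] [0.  0.2 0. ]
(14, -56, 40) [527.3  18.9 205.4] [-0.0095  0.0006  0.0093] [0.  4.2 0. ]
(10, -56, 31) [515.6  19.9 203.1] [-0.02    0.0006  0.0152] [0.  8.2 0. ]
(6, -56, 22.5) [503.4  20.9 200.5] [-0.0307  0.0005  0.0215] [ 0.  12.2  0.1]
(3, -56, 16) [494.   21.7 197.8] [-0.0389  0.0005  0.027 ] [ 0.  15.2  0.1]
(0, -56, 10) [484.5  22.6 195.1] [-0.0472  0.0005  0.0326] [ 0.  18.2  0.1]
(0, -58, 9) [482.5  22.7 194.1] [-0.0487  0.0005  0.0341] [ 0.  18.2  0.1]
```

Emit:
step_arm(rows=[[0.03, -0.002, 0.0005, 0.005, 0, 1, 0], [0.03, -0.005, 0.0005, 0.007, 0, 2.5, 0], [0.03, -0.0085, 0.0005, 0.009, 0, 4.2, 0], [0.03, -0.0135, 0.0005, 0.012, 0, 6.2, 0], [0.03, -0.0185, 0.0005, 0.015, 0, 8.2, 0], [0.03, -0.0185, 0.0005, 0.015, 0, 8.2, 0], [0.03, -0.0185, 0.0005, 0.015, 0, 8.2, 0]])

```text
clock: 11.5
tool_pos: [516.5, 19.9, 202.7]
orientation: [-3.12, 0.131, 0.273]
ft_force: [-9.1, 1.1, 2.0]
gripper_width: 34.9
grip_force: 71.8
```

Run:
```python
from h import *
where(1); plan(1,[(6,-55,22.5),(3,-55,16),(0,-55,10),(0,-57,9)])
im=manip.get_image('wrist'); cv2.imwrite('pics/w7.png',im[:,:,::-1])
im=manip.get_image('scene'); cv2.imwrite('pics/s7.png',cv2.resize(im[170:250,260:350,::-1],None,fx=6,fy=6,interpolation=2))
```

```text
Q u -55.1 lat 0.1 h 30.6
B u 63.1 lat 0.0 h 9.8
now [516.5  19.9 202.7] clock 11.5 [-9.1  1.1  2. ]
(6, -55, 22.5) [504.4  20.9 200.5] [-0.0115  0.      0.0043] [0.  4.  0.1]
(3, -55, 16) [495.   21.7 197.8] [-0.0203  0.      0.0086] [0.  7.  0.1]
(0, -55, 10) [485.5  22.5 195.1] [-0.0293  0.      0.0129] [ 0.  10.   0.1]
(0, -57, 9) [483.5  22.6 194.1] [-0.0311  0.      0.0142] [ 0.  10.   0.1]
```

Emit:
step_arm(rows=[[0.03, -0.0055, 0, 0.002, 0, 2, 0], [0.03, -0.0115, 0, 0.0045, 0, 4, 0], [0.03, -0.016, 0, 0.0065, 0, 5.5, 0], [0.03, -0.0205, 0, 0.0085, 0, 7, 0], [0.03, -0.025, 0, 0.0105, 0, 8.5, 0], [0.03, -0.0295, 0, 0.013, 0, 10, 0], [0.03, -0.0295, 0, 0.014, 0, 10, 0], [0.03, -0.0295, 0, 0.014, 0, 10, 0]])

```text
clock: 12.4
tool_pos: [485.5, 22.4, 195.1]
orientation: [3.138, -0.131, 0.003]
ft_force: [-11.9, -0.2, 34.9]
gripper_width: 34.6
grip_force: 76.3
```

Run:
```python
from h import *
where(1); plan(1,[(0,-60,10),(0,-60,8)])
```

```text
Q u -54.6 lat 0.2 h 9.9
B u 65.4 lat 0.1 h 10.1
now [485.5  22.4 195.1] clock 12.4 [-11.9  -0.2  34.9]
(0, -60, 10) [480.5  22.9 195.1] [-0.0051 -0.     -0.    ] [ 0.  -0.1  0.1]
(0, -60, 8) [480.5  22.9 193.1] [-0.0051 -0.      0.002 ] [ 0.  -0.1  0.1]
```

Emit:
step_arm(rows=[[0.03, -0.001, 0, -0.0007, 0, 0, 0], [0.03, -0.002, 0, -0.0007, 0, 0, 0], [0.03, -0.003, 0, -0.0007, 0, 0, 0], [0.03, -0.004, 0, -0.0007, 0, 0, 0], [0.03, -0.004, 0, -0.0007, 0, 0, 0], [0.03, -0.004, 0, -0.0007, 0, 0, 0]])

```text
clock: 13.0
tool_pos: [484.2, 22.6, 195.2]
orientation: [3.138, -0.131, 0.012]
ft_force: [5.8, -2.5, 4.8]
gripper_width: 34.7
grip_force: 72.3
```

Emit:
step_arm(rows=[[0.05, 0.002, 0, -0.0007, 0, 0, 0], [0.05, 0.002, 0, -0.0007, 0, 0, 0], [0.055, 0.002, 0, -0.0007, 0, 0, 0], [0.055, 0.002, 0, -0.0007, 0, 0, 0], [0.055, 0.002, 0, -0.02, 0, 0, 0], [0.055, 0.002, 0, -0.06, 0, 0, 0], [0.06, 0.002, 0, -0.1, 0, 0, 0], [0.085, 0.002, 0, -0.14, 0, 0, 0], [0.085, 0.002, 0, -0.15, 0, 0, 0], [0.085, 0.002, 0, -0.15, 0, 0, 0]])

```text
clock: 14.0
tool_pos: [484.1, 22.7, 345.9]
orientation: [3.138, -0.131, 0.009]
ft_force: [-0.5, -0.6, -1.0]
gripper_width: 85.6
grip_force: 0.0
```

Run:
```python
from h import *
s=manip.read_state(); im=manip.get_image('wrist'); cv2.imwrite('pics/w8.png',im[:,:,::-1]); print(s['joints'].round(2),s['tool_pos'].round(1),s['orientation'].round(3))
cell(im,s,46); print(C+38*ey)
g,r=masks(im)
for c,a,q in blobs(r,60): print('r',c,a,np.mean([ray('wrist',*p,39,s) for p in cv2.boxPoints(q)],0).round(1))
```

```text
[-0.02  0.33  2.03 -0.    0.78  1.64] [484.1  22.7 345.9] [ 3.138 -0.131  0.009]
cell c [485.8  12.6] yaw 177.52 size [52.2 86.5] red [435.  25.] yaw_c 166.34
[481.96280179  22.76393937]
r [317.  233.2] 182 [430.2  28.1  39. ]
r [378.7 282.9] 268 [362.8 -41.5  39. ]
```

View pics/w8.png

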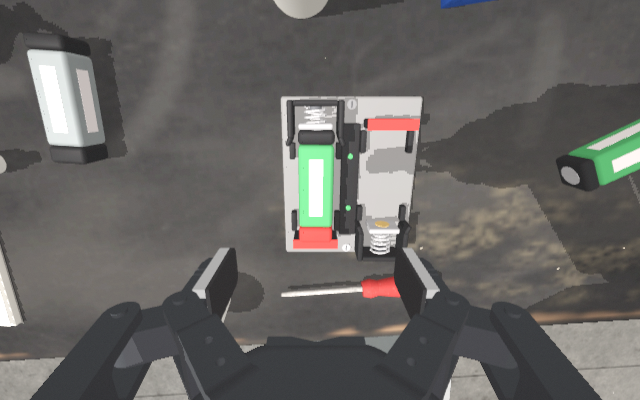

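The image shows the cell seated in bay 1: red cap against the near wall at (315,238), black end on the spring at (316,135). I'll refine the cradle reference from the saved image, then plan the second cell.

Run:
```python
from h import *
s=manip.read_state(); im=cv2.imread('pics/w8.png')[:,:,::-1].copy()
h=cv2.cvtColor(im,cv2.COLOR_RGB2HSV).astype(int); red=(((h[...,0]<12)|(h[...,0]>168))&(h[...,1]>120)).astype(np.uint8)
def sub(m,r0,r1,c0,c1): o=np.zeros_like(m); o[r0:r1,c0:c1]=m[r0:r1,c0:c1]; return o
for n,m in(('far',sub(red,110,140,355,430)),('near+cap',sub(red,220,255,285,345))):
    for c,a,q in blobs(m,50): print(n,a,cv2.boundingRect(m),np.round([ray('wrist',*p,39,s)[:2] for p in cv2.boxPoints(q)],1).tolist())
g=sub(masks(im)[0],130,240,290,335); g=cv2.morphologyEx(g,cv2.MORPH_CLOSE,np.ones((25,25),np.uint8)); b=max(blobs(g,50),key=lambda b:b[1])
print('green',np.round([ray('wrist',*p,46,s)[:2] for p in cv2.boxPoints(b[2])],1).tolist())
print('top of spring plate row',[ (r,im[r,380].tolist()) for r in range(218,240,3)])
```

```text
far 583 (367, 119, 53, 12) [[547.3, -32.5], [543.1, -82.2], [532.7, -82.6], [537.0, -32.3]]
near+cap 797 (293, 226, 45, 22) [[441.8, 50.4], [437.8, 2.8], [412.3, 4.4], [416.4, 53.2]]
green [[530.1, 35.3], [527.3, 1.8], [441.4, 7.4], [444.5, 44.3]]
top of spring plate row [(218, [166, 162, 160]), (221, [201, 173, 120]), (224, [206, 173, 111]), (227, [184, 174, 162]), (230, [250, 247, 247]), (233, [242, 239, 239]), (236, [254, 251, 251]), (239, [251, 248, 248])]
```

Emit:
step_arm(rows=[[0.085, 0.003, 0.033, 0, 0, 0, -8.5], [0.085, 0.006, 0.066, 0, 0, 0, -17], [0.085, 0.009, 0.1, 0, 0, 0, -25.5], [0.085, 0.012, 0.133, 0, 0, 0, -34], [0.085, 0.015, 0.166, 0, 0, 0, -42.5], [0.085, 0.018, 0.2, 0, 0, 0, -51], [0.085, 0.021, 0.233, 0, 0, 0, -59.5], [0.085, 0.024, 0.266, 0, 0, 0, -68], [0.085, 0.027, 0.3, 0, 0, 0, -76.5], [0.085, 0.03, 0.329, 0, 0, 0, -85]])

```text
clock: 15.05
tool_pos: [485.4, -309.1, 342.2]
orientation: [-2.412, -2.012, -0.001]
ft_force: [0.2, -0.7, -0.2]
gripper_width: 85.2
grip_force: 0.0
```

Emit:
step_arm(rows=[[0.085, 0, 0, 0.01, 0, 0, -8.5], [0.085, 0, 0, 0.02, 0, 0, -17], [0.085, 0, 0, 0.03, 0, 0, -25.5], [0.085, 0, 0, 0.04, 0, 0, -33.5], [0.085, 0, 0, 0.04, 0, 0, -33.5], [0.085, 0, 0, 0.04, 0, 0, -33.5]])

```text
clock: 15.65
tool_pos: [485.9, -307.4, 303.3]
orientation: [-1.743, -2.614, -0.002]
ft_force: [0.1, 0.1, -0.2]
gripper_width: 85.3
grip_force: 0.0
```

```bash
cat >> h.py <<'E'
def pick(c,yaw,phi,gh,ups):
    """tool x toward black end; tool leans phi toward red; rows for grasp point raised by ups"""
    s=manip.read_state(); Rc=Rn.from_rotvec(s['orientation']); y=np.radians(yaw); U=-np.array([np.cos(y),np.sin(y),0]); Y=np.cross([0,0,-1],U)
    R=Rn.from_matrix(np.c_[U,Y,[0,0,-1]])*Rn.from_euler('y',phi,degrees=True)
    for up in ups:
        p=np.r_[c,gh+up]-155*R.apply([0,0,1])
        print(up,p.round(1),(Rc.inv().apply(p-s['tool_pos'])/1000).round(4),(Rc.inv()*R).as_rotvec(degrees=True).round(1))
E
python3 - <<'E'
from h import *
s=manip.read_state(); im=manip.get_image('wrist'); cv2.imwrite('pics/w9.png',im[:,:,::-1]); print(s['clock'],s['joints'].round(2),s['tool_pos'].round(1),s['orientation'].round(3))
cell(im,s,36)
pick([488.5,-307],-66.5,18,32,[80,30,0])
E
```

```text
15.65 [-0.62  0.5   1.87  0.    0.78 -1.01] [ 485.9 -307.4  303.3] [-1.743e+00 -2.614e+00 -2.000e-03]
cell c [ 490.4 -310.4] yaw -65.97 size [33.5 86.6] red [ 512.4 -358.1] yaw_c -65.23
80 [ 507.6 -350.9  259.4] [-0.0483  0.0031  0.0445] [ 0.2 18.  -0.9]
30 [ 507.6 -350.9  209.4] [-0.0482  0.0031  0.0945] [ 0.2 18.  -0.9]
0 [ 507.6 -350.9  179.4] [-0.0482  0.003   0.1245] [ 0.2 18.  -0.9]
```

Emit:
step_arm(rows=[[0.085, -0.025, 0.002, 0.02, 0, 8, -0.7], [0.085, -0.0515, 0.0033, 0.0445, 0, 16, -1.5], [0.085, -0.0515, 0.0033, 0.075, 0, 18, -1.5], [0.085, -0.0515, 0.0033, 0.105, 0, 18, -1.5], [0.085, -0.0515, 0.0033, 0.1245, 0, 18, -1.5], [0.085, -0.0515, 0.0033, 0.1245, 0, 18, -1.5], [0.03, -0.0515, 0.0033, 0.1245, 0, 18, -1.5], [0.03, -0.0515, 0.0033, 0.1245, 0, 18, -1.5], [0.03, -0.0515, 0.0033, 0.1245, 0, 18, -1.5], [0.03, -0.0515, 0.0033, 0.1245, 0, 18, -1.5]], squeeze=70)

```text
clock: 16.7
tool_pos: [510.0, -354.3, 181.9]
orientation: [-1.557, -2.415, -0.253]
ft_force: [0.2, 0.0, 3.7]
gripper_width: 34.5
grip_force: 69.5
```

Emit:
step_arm(rows=[[0.03, 0, 0, 0, 0, 0, 0], [0.03, 0, 0, 0, 0, 0, 0], [0.03, 0, 0, 0, 0, 0, 0], [0.03, 0, 0, 0, 0, 0, 0], [0.03, 0, 0, 0, 0, 0, 0]])

```text
clock: 17.2
tool_pos: [510.0, -354.3, 181.9]
orientation: [-1.557, -2.415, -0.253]
ft_force: [0.1, -0.4, 9.5]
gripper_width: 35.1
grip_force: 70.5
```

Run:
```python
from h import *
s=manip.read_state(); R=Rn.from_rotvec(s['orientation']); U=R.apply([1,0,0]); print(s['clock'],s['joints'].round(2),s['tool_pos'].round(2),s['orientation'].round(4),'tilt',np.degrees(np.arcsin(U[2])).round(2),'yaw',np.degrees(np.arctan2(U[1],U[0])).round(2), 'tool y z',R.apply([0,1,0])[2])
```

```text
17.2 [-0.7   0.78  1.69  0.17  0.95 -1.24] [ 510.01 -354.27  181.86] [-1.5572 -2.4152 -0.2527] tilt 17.8 yaw 114.44 tool y z 0.007137220869809308
```

```bash
cat >> h.py <<'E'
def plan2(wps,A=-48.3,N=181.9,phi=17.8,lat=0.):
    seat=C-38*ey; U=np.r_[-ex,0]; Y=np.cross([0,0,-1],U); R0=Rn.from_matrix(np.c_[U,Y,[0,0,-1]])
    s=manip.read_state(); Rc=Rn.from_rotvec(s['orientation']); pc=s['tool_pos']-np.r_[seat,0]
    cellR=Rc*Rn.from_euler('y',-phi,degrees=True); a=cellR.apply([1,0,0]); n=-cellR.apply([0,0,1])
    for nm,k in(('Q',60),('B',-60)):
        q=pc-(k+A)*a-N*n; print(nm,'u %.1f lat %.1f h %.1f'%(q@U,q@Y,q[2]))
    print('theta',np.degrees(np.arcsin(-a[2])).round(2),'now',s['tool_pos'].round(1),s['clock'],s['ft_force'].round(1),s['joints'].round(2))
    for th,qu,qh in wps:
        t=np.radians(th); av=U*np.cos(t)-[0,0,np.sin(t)]; nv=U*np.sin(t)+[0,0,np.cos(t)]
        p=np.r_[seat,0]+U*qu+[0,0,qh]+(60+A)*av+N*nv+Y*lat; R=R0*Rn.from_euler('y',phi-th,degrees=True)
        print((th,qu,qh),p.round(1),(Rc.inv().apply(p-s['tool_pos'])/1000).round(4),(Rc.inv()*R).as_rotvec(degrees=True).round(1))
E
python3 - <<'E'
from h import *
plan2([(0,-83,160),(18,-83,160)])
s=manip.read_state();R=Rn.from_rotvec(s['orientation']); print(R.inv().apply([0,0,.15]).round(3))
E
```

```text
Q u -66.7 lat -306.9 h -0.0
B u -8.2 lat -202.1 h -0.0
theta -0.0 now [ 510.  -354.3  181.9] 17.2 [ 0.1 -0.4  9.5] [-0.7   0.78  1.69  0.17  0.95 -1.24]
(0, -83, 160) [546.6 -59.  341.9] [ 0.2905  0.156  -0.0737] [ 18.9   0.2 -57.8]
(18, -83, 160) [491.1 -54.3 329.4] [ 0.3125  0.1074 -0.0538] [  9.7 -16.1 -60.3]
[ 0.046  0.001 -0.143]
```

Emit:
step_arm(rows=[[0.03, 0.015, 0, -0.047, 0, 0, 0], [0.03, 0.03, 0, -0.095, 0, 0, 0], [0.03, 0.046, 0.001, -0.143, 0, 0, 0], [0.03, 0.084, 0.016, -0.13, 1.4, -2.3, -8], [0.03, 0.122, 0.031, -0.117, 2.7, -4.5, -16], [0.03, 0.16, 0.047, -0.105, 4.1, -6.8, -25], [0.03, 0.198, 0.062, -0.092, 5.5, -9.1, -33], [0.03, 0.236, 0.077, -0.079, 6.8, -11.4, -41], [0.03, 0.274, 0.092, -0.067, 8.2, -13.6, -49], [0.03, 0.3125, 0.107, -0.054, 9.7, -16.1, -57]])

```text
clock: 18.2
tool_pos: [490.2, -52.8, 329.2]
orientation: [-0.218, -3.131, 0.008]
ft_force: [0.8, -0.3, -2.0]
gripper_width: 34.5
grip_force: 71.0
```

Run:
```python
from h import *
plan2([(18,-83,100)])
```

```text
Q u -80.8 lat -3.1 h 159.4
B u 33.4 lat 3.0 h 123.0
theta 17.67 now [490.2 -52.8 329.2] 18.2 [ 0.8 -0.3 -2. ] [-0.17  0.37  2.03 -0.01  0.75 -1.59]
(18, -83, 100) [491.1 -54.3 269.4] [-0.0013 -0.001   0.0598] [-0.3 -0.3 -3.1]
```

Emit:
step_arm(rows=[[0.03, -0.001, -0.001, 0.03, -0.3, -0.3, -3.1], [0.03, -0.001, -0.001, 0.06, -0.3, -0.3, -3.1], [0.03, -0.001, -0.001, 0.06, -0.3, -0.3, -3.1], [0.03, -0.001, -0.001, 0.06, -0.3, -0.3, -3.1]])

```text
clock: 18.6
tool_pos: [491.1, -55.8, 269.0]
orientation: [-0.143, -3.137, -0.002]
ft_force: [0.3, -0.1, -2.2]
gripper_width: 34.8
grip_force: 70.9
```

Run:
```python
from h import *
plan2([(18,-83,75),(18,-83,53),(18,-70,53),(18,-60,53),(18,-56,53)])
im=manip.get_image('wrist'); cv2.imwrite('pics/w10.png',im[:,:,::-1])
h=cv2.cvtColor(im,cv2.COLOR_RGB2HSV); 
# bright low-saturation steel rows above the held cell: column extent
for r in range(60,150,6):
    x=np.where((h[r,240:400,1]<30)&(h[r,240:400,2]>205))[0]+240
    if len(x)>15: print(r,x.min(),x.max(),len(x))
g=masks(im)[0]; print('cell cols',[ (np.where(g[r,200:440])[0][[0,-1]]+200).tolist() for r in (220,260,300)])
```

```text
Q u -82.3 lat -1.8 h 99.3
B u 32.0 lat -1.0 h 62.7
theta 17.74 now [491.1 -55.8 269. ] 18.6 [ 0.3 -0.1 -2.2] [-0.17  0.46  2.07  0.    0.61 -1.66]
(18, -83, 75) [491.1 -54.3 244.4] [0.     0.0015 0.0246] [ 0.1 -0.3 -0.4]
(18, -83, 53) [491.1 -54.3 222.4] [0.     0.0015 0.0466] [ 0.1 -0.3 -0.4]
(18, -70, 53) [478.2 -53.2 222.4] [0.013  0.0014 0.0466] [ 0.1 -0.3 -0.4]
(18, -60, 53) [468.2 -52.3 222.4] [0.023  0.0013 0.0466] [ 0.1 -0.3 -0.4]
(18, -56, 53) [464.2 -52.  222.4] [0.027  0.0013 0.0466] [ 0.1 -0.3 -0.4]
72 360 399 40
78 359 399 39
84 317 399 53
90 309 399 46
96 359 391 33
102 305 330 20
108 314 332 19
126 296 340 45
132 296 334 39
cell cols [[283, 438], [283, 348], [282, 348]]
```

Emit:
step_arm(rows=[[0.03, 0, 0.0015, 0.025, 0, -0.3, -0.4], [0.03, 0, 0.0015, 0.0466, 0, -0.3, -0.4], [0.03, 0, 0.0015, 0.0466, 0, -0.3, -0.4], [0.03, 0.007, 0.0015, 0.0466, 0, -0.3, -0.4], [0.03, 0.013, 0.0015, 0.0466, 0, -0.3, -0.4], [0.03, 0.018, 0.0013, 0.0466, 0, -0.3, -0.4], [0.03, 0.023, 0.0013, 0.0466, 0, -0.3, -0.4], [0.03, 0.023, 0.0013, 0.0466, 0, -0.3, -0.4], [0.03, 0.023, 0.0013, 0.0466, 0, -0.3, -0.4]])

```text
clock: 19.55
tool_pos: [469.0, -52.5, 222.5]
orientation: [0.131, 3.131, 0.001]
ft_force: [4.9, -0.3, 2.8]
gripper_width: 34.3
grip_force: 71.5
```

Run:
```python
from h import *
plan2([(18,-60,51),(18,-56,51),(14,-56,40.5),(10,-56,31)])
```

```text
Q u -61.4 lat 0.2 h 53.3
B u 52.6 lat 0.1 h 15.8
theta 18.22 now [469.  -52.5 222.5] 19.55 [ 4.9 -0.3  2.8] [-0.18  0.53  2.15  0.    0.45 -1.67]
(18, -60, 51) [468.2 -52.3 220.4] [0.0008 0.0001 0.0021] [0.  0.2 0.1]
(18, -56, 51) [464.2 -52.  220.4] [0.0048 0.0001 0.002 ] [0.  0.2 0.1]
(14, -56, 40.5) [476.2 -53.  214.2] [-0.0072  0.      0.0084] [0.  4.2 0.1]
(10, -56, 31) [488.4 -54.1 208.1] [-0.0194  0.      0.0145] [0.  8.2 0.1]
```

Emit:
step_arm(rows=[[0.03, 0.003, 0, 0.001, 0, 0.2, 0], [0.03, 0.0055, 0, 0.002, 0, 0.2, 0], [0.03, 0.0055, 0, 0.002, 0, 0.2, 0], [0.03, 0.0055, 0, 0.002, 0, 0.2, 0]])

```text
clock: 19.95
tool_pos: [464.2, -52.1, 220.5]
orientation: [0.131, 3.134, 0.001]
ft_force: [7.8, -0.4, 4.5]
gripper_width: 34.5
grip_force: 71.8
```

Run:
```python
from h import *
plan2([(14,-55,40.5),(10,-55,31)])
```

```text
Q u -56.3 lat 0.1 h 51.2
B u 57.8 lat -0.0 h 13.9
theta 18.1 now [464.2 -52.1 220.5] 19.95 [ 7.8 -0.4  4.5] [-0.18  0.53  2.16  0.    0.45 -1.67]
(14, -55, 40.5) [475.2 -52.9 214.2] [-0.011   0.0001  0.0064] [0.  4.1 0.1]
(10, -55, 31) [487.4 -54.  208.1] [-0.0232  0.0001  0.0125] [0.  8.1 0.1]
```

Emit:
step_arm(rows=[[0.03, -0.0025, 0, 0.002, 0, 1, 0], [0.03, -0.0065, 0, 0.004, 0, 2.5, 0], [0.03, -0.011, 0, 0.0064, 0, 4.1, 0], [0.03, -0.017, 0, 0.0095, 0, 6.1, 0], [0.03, -0.0232, 0, 0.0125, 0, 8.1, 0], [0.03, -0.0232, 0, 0.0125, 0, 8.1, 0], [0.03, -0.0232, 0, 0.0125, 0, 8.1, 0]])

```text
clock: 20.65
tool_pos: [487.7, -54.0, 207.8]
orientation: [-0.125, -3.003, -0.01]
ft_force: [8.9, -1.1, 3.1]
gripper_width: 34.6
grip_force: 71.9
```

Run:
```python
from h import *
plan2([(6,-55,22.5),(3,-55,16),(0,-55,10)])
```

```text
Q u -55.3 lat 0.1 h 30.7
B u 62.9 lat -0.0 h 9.9
theta 10.0 now [487.7 -54.  207.8] 20.65 [ 8.9 -1.1  3.1] [-0.17  0.6   2.05 -0.02  0.63 -1.64]
(6, -55, 22.5) [499.8 -55.  202.2] [-0.0128  0.      0.0039] [0.  4.  0.1]
(3, -55, 16) [509.2 -55.8 197. ] [-0.0228  0.      0.0077] [0.  7.  0.1]
(0, -55, 10) [518.7 -56.6 191.9] [-0.033  -0.      0.0115] [ 0.  10.   0.1]
```

Emit:
step_arm(rows=[[0.03, -0.0064, 0, 0.002, 0, 2, 0], [0.03, -0.0128, 0, 0.004, 0, 4, 0], [0.03, -0.0178, 0, 0.006, 0, 5.5, 0], [0.03, -0.0228, 0, 0.0077, 0, 7, 0], [0.03, -0.028, 0, 0.0097, 0, 8.5, 0], [0.03, -0.033, 0, 0.0118, 0, 10, 0], [0.03, -0.033, 0, 0.0118, 0, 10, 0], [0.03, -0.033, 0, 0.0118, 0, 10, 0]])

```text
clock: 21.45
tool_pos: [518.2, -56.6, 191.9]
orientation: [-0.117, -2.828, -0.02]
ft_force: [6.6, -1.5, 11.7]
gripper_width: 34.4
grip_force: 72.9
```

Run:
```python
from h import *
plan2([(0,-57,9.5),(0,-59,10)])
```

```text
Q u -54.3 lat 0.2 h 10.0
B u 65.7 lat -0.0 h 10.1
theta -0.05 now [518.2 -56.6 191.9] 21.45 [ 6.6 -1.5 11.7] [-0.16  0.69  1.91 -0.03  0.85 -1.62]
(0, -57, 9.5) [520.7 -56.8 191.4] [-0.0025 -0.     -0.0003] [ 0.  -0.1  0.1]
(0, -59, 10) [522.7 -57.  191.9] [-0.0043 -0.     -0.0014] [ 0.  -0.1  0.1]
```

Emit:
step_arm(rows=[[0.03, -0.001, 0, -0.0003, 0, 0, 0], [0.03, -0.002, 0, -0.0006, 0, 0, 0], [0.03, -0.003, 0, -0.0009, 0, 0, 0], [0.03, -0.004, 0, -0.0012, 0, 0, 0], [0.03, -0.004, 0, -0.0012, 0, 0, 0]])

```text
clock: 21.95
tool_pos: [521.0, -56.8, 191.7]
orientation: [-0.117, -2.825, -0.02]
ft_force: [-0.2, -1.4, 13.9]
gripper_width: 34.7
grip_force: 73.0
```

Emit:
step_arm(rows=[[0.05, 0, 0, 0, 0, 0, 0], [0.05, 0, 0, 0, 0, 0, 0], [0.055, 0, 0, 0, 0, 0, 0], [0.055, 0, 0, 0, 0, 0, 0], [0.055, 0, 0, -0.02, 0, 0, 0], [0.055, 0.01, 0, -0.06, 0, 0, 0], [0.055, 0.025, 0, -0.1, 0, -8, 0], [0.06, 0.04, 0, -0.14, 0, -16, 0], [0.085, 0.04, 0, -0.15, 0, -18, 0], [0.085, 0.04, 0, -0.15, 0, -18, 0]])

```text
clock: 22.95
tool_pos: [529.5, -57.6, 347.9]
orientation: [0.131, 3.135, 0.001]
ft_force: [0.4, 0.2, -0.7]
gripper_width: 84.9
grip_force: 0.0
```

Run:
```python
from h import *
s=manip.read_state(); im=manip.get_image('wrist'); print(s['clock'],s['tool_pos'].round(1),s['orientation'].round(3),s['ft_force'].round(1))
cv2.imwrite('pics/w11.png',im[:,:,::-1])
g,r=masks(im); g=cv2.morphologyEx(g,cv2.MORPH_CLOSE,np.ones((15,9),np.uint8))
for b in blobs(g,300):
    P=np.array([ray('wrist',*p,46,s)[:2] for p in cv2.boxPoints(b[2])]); d=P.mean(0)-C
    e=[P[1]-P[0],P[2]-P[1]]; L=max(e,key=np.linalg.norm); L=L*np.sign(L[0])
    print('green',b[1],b[0],'cradle xy',(d@ex).round(1),(d@ey).round(1),np.linalg.norm(e,axis=1).round(1),'rel yaw',(np.degrees(np.arctan2(L[1],L[0]))+4.85).round(1))
for b in blobs(r,60):
    P=np.array([ray('wrist',*p,42,s)[:2] for p in cv2.boxPoints(b[2])])-C; print('red',b[1],'x',(P@ex).round(1),'y',(P@ey).round(1))
```

```text
22.95 [529.5 -57.6 347.9] [1.310e-01 3.135e+00 1.000e-03] [ 0.4  0.2 -0.7]
green 2317 [315.4 125. ] cradle xy -1.9 -38.0 [33.5 85.7] rel yaw 1.3
green 2744 [389.7 130.7] cradle xy 2.9 35.1 [87.2 39.9] rel yaw -0.1
green 1071 [387.7 307.5] cradle xy 212.3 48.1 [40.5 69. ] rel yaw 14.9
red 616 x [-42.1 -65.8 -58.5 -34.3] y [ 9.1 12.5 56.8 54.8]
red 932 x [43.  43.  68.9 68.9] y [-61.  -15.  -14.3 -61.6]
red 4099 x [302.5 165.4 213.5 365. ] y [-459.1 -282.8 -260.8 -443.7]
```

```bash
python3 -c "
from workcell import manip
print(manip.hand_in())"
```

```text
the job is handed in; nothing more can be done
None
```

I handed the job in at about 23 s, with a green cell in each bay, flat on the floor with its red end at the fixed wall. No verdict came back. My last wrist-camera measurement put both cell centres about 2–3 mm from their seats, towards the springs (limit 4 mm), probably a measuring bias.

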